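# Draw up the bench magnifier and lock it in its next hole

## Task

The bench magnifier has been pushed down and swung aside. Take it by the black knob on top of its leaning tube, draw the tube up and swing the lens round over the specimen pot until the sprung button in the inner tube pops out through the middle hole of the outer tube, the next one above it, and locks there; then let go. Leave the pot under the lens standing where it is.

Things in the scene. Friction and masses are not known exactly. Their poses are not given: they have to be found in the camera images.
- magnifier: fixed stand of the bench magnifier: grey foot 150 x 110 x 17 mm, its aluminium outer tube (32 mm wide, 130 mm long) leans 32 deg from vertical toward the stand's own -x side (its front). Origin on the table under the tube's foot point (28 mm up); z up. Three holes 10.5 mm wide, 35 mm apart in one row along the tube, the upper 15 mm below its end, on the left front (+y, -x) of the tube
- knob (a point): centre of the fluted black knob, 36 mm wide and 32 mm tall, on top of the steel inner tube (25 mm wide). Its z points up along the leaning tube, its -x to the lens (95 mm wide, centre 102 mm off the tube's axis and 30 mm lower along it). Around and beyond the knob it is free; the lens clamp begins 26 mm below the knob's underside
- tube_slide (a joint): how far the inner tube is drawn out, m (0 pushed home, stop at 0.097). The button is level with the lower, middle, upper hole at about 0.015, 0.050, 0.085, but the outer tube is clamped in the foot up to 6 mm higher or lower (not in the readings). Friction holds the tube wherever it is left (sliding takes 5 to 8 N, turning 0.1 to 0.2 N m); start 0.020 to 0.036
- tube_twist (a joint): turn of the inner tube about its own axis, rad: positive is clockwise seen from above, along the tube from its knob end (lens to the robot's left); start 0.65 to 1.0. At 0 the lens points to the stand's front and the button faces the row of holes, but the outer tube is clamped turned by up to 0.25 rad either way (not in the readings): look or feel for it. Stops at -0.5 and 1.3
- snap_button (a joint): how far the sprung steel button (7 mm wide, domed, in the inner tube) stands out, m: about 0.001 while it rubs hidden inside the outer tube, 0.0085 when it has popped out through a hole, 5 mm proud of the outer tube. It pops when within about 2 mm of a hole's centre both ways; then the tube neither slides nor turns more than about 2 mm
- specimen_pot_5: loose specimen pot, 49 mm wide and 65 mm tall, that stands on the table in front of the foot, below where the lens will be; origin at the centre of its underside
Mind the look-alikes: they are no part of the job. Of the things that look like the specimen_pot_5, the larger one is meant.

How it is judged:
By the outcome, as a careful person would: the job done as asked, in the order asked, and still so for the second after the job is handed in, with the robot touching nothing.
It also fails if it takes over 58 s, if anything falls off the work surface, if the arm or the gripper's body presses on something with over 40 N, if the wrist force passes 120 N, or if a joint passes its speed limit or range.

## Robot

A 7-joint arm with a two-finger parallel gripper is mounted at the origin on a cart in front of the work surface, level with it; the furniture and walls round the work are solid. World frame = base frame: x ahead of the robot, y to its left, z up, the work surface at z = 0. Lengths are in mm, angles in degrees, forces in N, time in s.
With the tool pointing down it reaches from about 425 to 800 mm from the base axis. Payload 8.3 kg.
Tool frame: the origin (TCP) lies at the very end of the fingers, on their centre line; the grasp point (between the pads) lies 19 mm behind it (robot.grip_point_offset is the distance from the TCP to the grasp point, in mm); y points along the fingers, z is the direction in which the jaws open and shut, and the axes are right-handed (so a half turn about y gives the same grasp; the last joint's range is limited). The gripper opens to 85 mm and grips with 20 to 120 N. Pads are 22 mm wide; open, the fingers measure 114 mm over their backs; the gripper's body (76 mm by 85 mm) begins 54 mm behind the grasp point. The pads swing forward as they close: fully open they stand 13 mm farther back than shut.
Start: joints at [64.177, 21.967, 0.94, 78.501, -0.361, 79.538, -2.664], TCP at [236.38, -578.556, 231.279] pointing down, gripper open.
Joint ranges: [-169.22, 169.22], [-14.56, 117.87], [-87.37, 89.26], [10.42, 133.3], [-82.24, 262.24], [0.94, 117.77], [-172.7, 172.7]. Speed limits (degrees/s): [136.94, 136.94, 172.46, 172.46, 180, 180, 180].

## Interface

Orientations are given as a 3x3 rotation matrix whose columns are the frame's x, y, z axes.
In Python, from station import robot, imaging gives the robot as it stands. The module is installed in compiled form; this text tells all that it offers.
- The arm moves only by the tool step_arm, never from a script. Its argument "increments" is a list of rows, each a list of 7 numbers: the shift along the world's x, y, z in mm, then the turn, a rotation vector about the world's x, y, z in rad, then the opening, from 0 (shut) to 1 (fully open). In form: [[x, y, z, rx, ry, rz, jaw], ...]. A call has 1 to 10 rows; each row is the pose to reach, as a shift and turn from the pose commanded when the call began; what a row does not reach only later rows make up. A row lasts 1/10 s, in which the tool goes at most 50 mm and 8.59 degrees, less where a joint would pass 70% of its speed; a pose out of reach is approached as far as the arm can. A call with a gripper value outside its range is refused whole. The fingers move at their own pace and stop on an object; the grip force is fixed at half the most. Time passes only in rows, so rows that repeat a pose let the fingers close. It gives the time, the measured TCP pose, the force and the opening at its end, in the units of the state.
- robot.read_state(): the state, without advancing time (a new reading comes with each control period).
- imaging.read_camera(name): name is "scene" or "top" or "wrist"; returns the picture (400x640x3 uint8, red, green, blue); there is no depth.
- imaging.calibration(name): a dict with "fx", "fy", "cx", "cy" (pixels), "pose" (4x4, takes a point from camera to world coordinates). Camera axes: x right, y down, z forward; pixel columns grow to the right and rows downward; lengths in mm; the calibration is good to about 2 mm. A picture is of the moment at which its call begins: read the wrist's pose just before it. calibration takes no time and is no camera call; for the wrist camera it gives the pose at the moment of the call.
- robot.hand_in(): hands the job in, once; it reports no verdict.
The state is a dict: "clock": time; "joint_pos": joint angles; "joint_velocities": joint speeds; "tau": joint torques, N m; "tcp_pos": TCP position; "orientation": TCP orientation; "contact_force": force on the tool from outside, world axes, zero at the start; "wrist_torque": the same for the moment, N m; "gripper_width": opening from 0.0 (shut) to 1.0 (fully open).
Only numpy, scipy, OpenCV 4.12 (cv2) and the standard library are available. Lean on these libraries where they do the work, as an engineer would, in place of code of your own. Each camera call takes 0.05 s, during which the arm holds its last target. There are 200 camera calls.

## Working session

There is one attempt and no reset: what is moved stays moved. The work goes in short steps, Python scripts to look and compute and a tool call to move; the robot and the scene stay as the last step left them, time stands still between calls to the robot, and variables do not carry over. Pictures are saved under pics/ and viewed, about 8 in all and at most 12, crops included, and the job is handed in when it is done.

Besides the shell and the picture viewer there is one more tool, called after "Emit:" as name([rows], argument=value, ...), one row to a line, values as JSON. step_arm: Moves the arm, as the interface text tells. Its arguments: {"type":"object","properties":{"increments":{"type":"array","items":{"type":"array","items":{"type":"number"}}}},"required":["increments"]}

```bash
mkdir -p pics; python3 - <<'E'
from station import robot, imaging
import cv2,json
s=robot.read_state()
print(s['clock'],s['tcp_pos'],s['orientation'],s['gripper_width'],robot.grip_point_offset)
for n in("scene","top"):
    im=imaging.read_camera(n); cv2.imwrite(f"pics/{n}0.png",im[:,:,::-1])
    c=imaging.calibration(n); print(n,c)
a=cv2.imread("pics/scene0.png");b=cv2.imread("pics/top0.png")
E
```

```text
0.0 [ 236.14190382 -578.10312828  230.24703693] [[-9.25732607e-01 -8.38133105e-04  3.78177787e-01]
 [-3.78178707e-01  1.84419819e-03 -9.25730773e-01]
 [ 7.84508168e-05 -9.99997948e-01 -2.02419849e-03]] 1.0009027478835137 18.700000000000003
scene {'fx': 460.67535611768653, 'fy': 460.67535611768653, 'cx': 322.41201364243483, 'cy': 202.52370353347587, 'pose': array([[-9.99765929e-01,  1.87880825e-02, -1.07282371e-02,
         4.99416557e+02],
       [ 2.16294723e-02,  8.79489813e-01, -4.75425951e-01,
         2.28826896e+02],
       [ 5.03033267e-04, -4.75546713e-01, -8.79690326e-01,
         9.11320770e+02],
       [ 0.00000000e+00,  0.00000000e+00,  0.00000000e+00,
         1.00000000e+00]])}
top {'fx': 454.42383256158814, 'fy': 454.42383256158814, 'cx': 321.45164708934993, 'cy': 192.21626506537922, 'pose': array([[ 1.91901854e-02, -9.82325281e-01,  1.86195541e-01,
         3.08505117e+02],
       [-9.98737337e-01, -2.74818279e-02, -4.20533146e-02,
        -1.90059660e+02],
       [ 4.64270279e-02, -1.85153427e-01, -9.81612316e-01,
         9.81978421e+02],
       [ 0.00000000e+00,  0.00000000e+00,  0.00000000e+00,
         1.00000000e+00]])}
```

View pics/scene0.png

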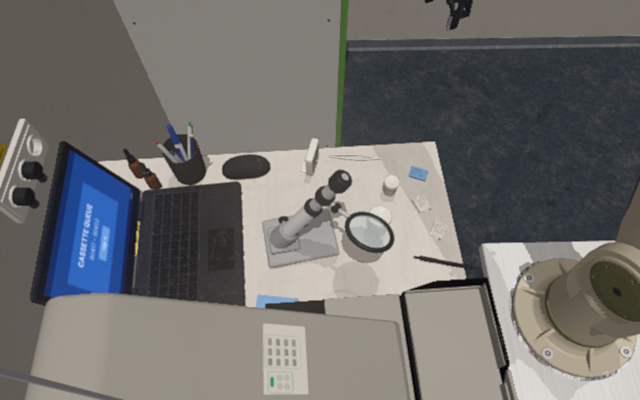

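View pics/top0.png

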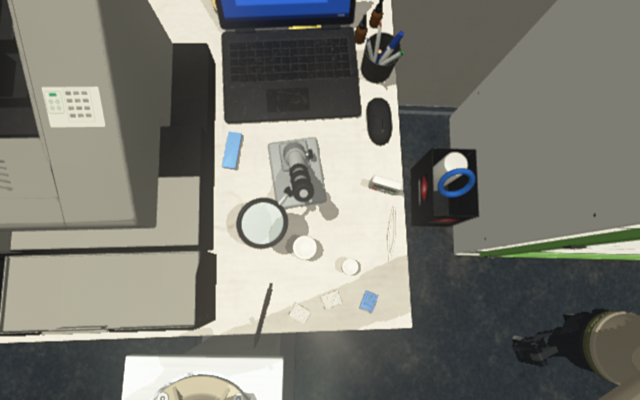

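The scene view shows the knob at about (341,181) and the lens at (369,232). In the top view the knob is near (302,190) and the lens at (262,222). The two pots are at top (305,247), the larger, and (349,267), the smaller. Next is a closer crop.

```bash
python3 - <<'E'
import cv2,numpy as np
a=cv2.imread("pics/scene0.png")[160:280,255:405];b=cv2.imread("pics/top0.png")[130:280,230:370]
A=cv2.resize(a,None,fx=3,fy=3,interpolation=cv2.INTER_CUBIC)  #450x360
B=cv2.resize(b,None,fx=3,fy=3,interpolation=cv2.INTER_CUBIC)  #420x450
o=np.zeros((450,780,3),np.uint8);o[:360,:450]=A;o[:,450:]=0
B=B[:, :330]  # cols 230..340
o[:,450:]=B
cv2.imwrite("pics/crop0.png",o)
E
```

```text
(no output)
```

View pics/crop0.png

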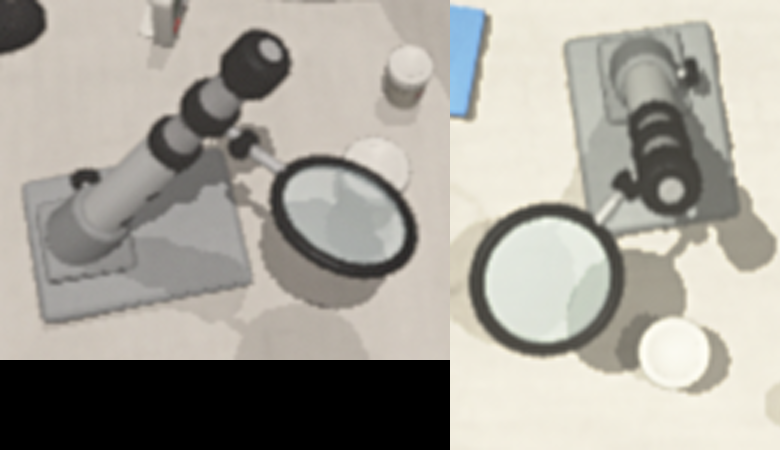

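```bash
cat > h.py <<'E'
import numpy as np
from station import robot, imaging
def ray(c,u,v):
    d=c['pose'][:3,:3]@np.array([(u-c['cx'])/c['fx'],(v-c['cy'])/c['fy'],1.]); return c['pose'][:3,3],d/np.linalg.norm(d)
def atz(c,u,v,z):
    o,d=ray(c,u,v); return o+d*(z-o[2])/d[2]
def tri(*rs):
    A=sum(np.eye(3)-np.outer(d,d) for o,d in rs);b=sum((np.eye(3)-np.outer(d,d))@o for o,d in rs)
    p=np.linalg.solve(A,b); return p,[np.linalg.norm(np.cross(p-o,d)) for o,d in rs]
def proj(c,p):
    q=c['pose'][:3,:3].T@(np.asarray(p)-c['pose'][:3,3]); return q[0]/q[2]*c['fx']+c['cx'],q[1]/q[2]*c['fy']+c['cy']
E
python3 - <<'E'
from h import *
np.set_printoptions(precision=1,suppress=True)
S=imaging.calibration("scene");T=imaging.calibration("top")
print("knob",tri(ray(S,340.3,181.3),ray(T,302.7,190)))
print("cap",tri(ray(S,345,176.3),ray(T,303.3,194)))
print("lens",tri(ray(S,369.3,232.3),ray(T,262.3,223)))
print("pot",atz(T,305,247.3,65), "small", atz(T,349,267,45))
for p in [(268.3,143.3),(316,137.3),(326,201.7),(276.7,206.7)]: print("foot",atz(T,*p,17))
for p in [(263,222),(332,216),(338,254),(270.5,267)]: print("footS",atz(S,*p,17))
E
```

```text
knob (array([ 457.9, -190.8,  212.2]), [np.float64(0.44983917565270853), np.float64(0.44983917565279746)])
cap (array([ 449.3, -192.3,  225.6]), [np.float64(1.3351677308154428), np.float64(1.335167730815451)])
lens (array([ 406.2, -118.7,  151.1]), [np.float64(0.3734762920213072), np.float64(0.37347629202146504)])
pot [ 369.1 -198.5   65. ] small [ 332.4 -289.5   45. ]
foot [ 597.6 -112.5   17. ]
foot [ 614.8 -217.    17. ]
foot [ 471.  -241.6   17. ]
foot [ 457.3 -136.1   17. ]
footS [ 617.7 -209.5   17. ]
footS [ 468.4 -220.8   17. ]
footS [ 458.7 -132.1   17. ]
footS [ 598.2 -106.5   17. ]
```

```bash
cat >> h.py <<'E'
from scipy.spatial.transform import Rotation as Ro
y=np.radians(9.6);t=np.radians(32)
a=np.array([-np.sin(t)*np.cos(y),-np.sin(t)*np.sin(y),np.cos(t)])
f=np.array([-np.cos(t)*np.cos(y),-np.cos(t)*np.sin(y),-np.sin(t)])
knob=np.array([457.9,-190.8,212.2])
def goalR(phi):
    z=Ro.from_rotvec(a*phi).apply(-f); return np.c_[np.cross(-a,z),-a,z]
def delta(p,phi):
    s=robot.read_state();R=s['orientation']
    return p-s['tcp_pos'],Ro.from_matrix(goalR(phi)@R.T).as_rotvec()
E
python3 - <<'E'
from h import *
np.set_printoptions(precision=3,suppress=True)
print(a,f,knob+50*a); 
for ph in(-.5,-.3,0): print(ph,delta(knob+50*a,ph))
E
```

```text
[-0.522 -0.088  0.848] [-0.836 -0.141 -0.53 ] [ 431.775 -195.219  254.602]
-0.5 (array([195.593, 382.937,  24.219]), array([-0.148, -0.558,  0.827]))
-0.3 (array([195.593, 382.937,  24.219]), array([-0.206, -0.549,  1.022]))
0 (array([195.593, 382.937,  24.219]), array([-0.294, -0.528,  1.313]))
```

Emit:
step_arm([
  [40,80,50,-0.03,-0.11,0.16,1],
  [80,160,60,-0.06,-0.22,0.33,1],
  [120,240,60,-0.09,-0.33,0.5,1],
  [155,310,60,-0.12,-0.45,0.66,1],
  [185,365,60,-0.148,-0.558,0.827,1],
  [185,383,60,-0.148,-0.558,0.827,1],
  [185,383,60,-0.148,-0.558,0.827,1],
  [185,383,60,-0.148,-0.558,0.827,1],
  [185,383,60,-0.148,-0.558,0.827,1],
  [185,383,60,-0.148,-0.558,0.827,1],
])

```text
clock: 1.1
tcp_pos: [429.2, -195.2, 288.7]
orientation: [[-0.244, 0.519, 0.819], [-0.935, 0.099, -0.341], [-0.258, -0.849, 0.461]]
contact_force: [-1.0, 0.3, -0.1]
gripper_width: 1.0
```

```bash
python3 - <<'E'
from h import *
import cv2
np.set_printoptions(precision=3,suppress=True)
s=robot.read_state();print(s['clock'],s['tcp_pos'],s['joint_pos'],s['contact_force'])
print(delta(knob+50*a,-.5))
cv2.imwrite("pics/w1.png",imaging.read_camera("wrist")[:,:,::-1])
c=imaging.calibration("wrist");print(c['pose'],c['fx'],c['cx'],c['cy'],proj(c,knob),proj(c,knob+16*a))
E
```

```text
1.1 [ 429.163 -195.201  288.728] [ 52.797 -14.531 -11.945 116.702 -31.976  60.294  34.162] [-1.039  0.273 -0.11 ]
(array([  2.612,  -0.018, -34.126]), array([-0.005, -0.003, -0.012]))
[[   0.818   -0.403    0.411  375.096]
 [  -0.343   -0.915   -0.213 -134.334]
 [   0.462    0.033   -0.886  430.796]
 [   0.       0.       0.       1.   ]] 285.81794303901364 317.53522992421847 198.82719268758413 (np.float64(300.91119936074773), np.float64(212.06857625721432)) (np.float64(299.69003460256556), np.float64(219.45945568172792))
```

View pics/w1.png

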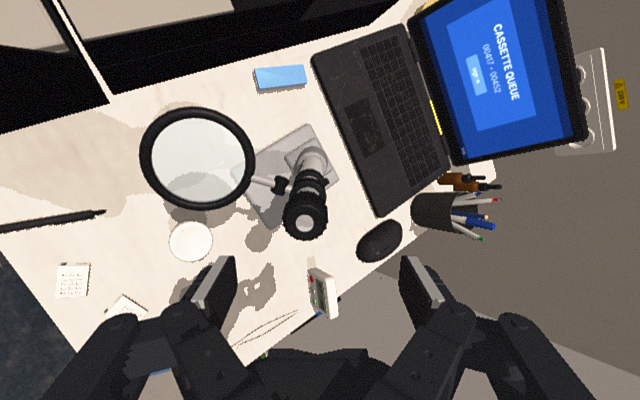

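The cap shows at (305,221) against a predicted (300,219), so the knob is about 2–3 mm further along camera x. I'll correct for that and go down along the tube.

Emit:
step_arm([
  [2,0,-17,0,0,-0.01,1],
  [4,-1,-34,0,0,-0.01,1],
  [9,0,-42,0,0,-0.01,1],
  [15,1,-52,0,0,-0.01,1],
  [21,2,-62,0,0,-0.01,1],
  [27,3,-72,0,0,-0.01,1],
  [33,4,-81,0,0,-0.01,1],
  [39,5,-88,0,0,-0.01,1],
  [39,5,-88,0,0,-0.01,1],
])

```text
clock: 2.05
tcp_pos: [466.1, -195.6, 200.6]
orientation: [[-0.262, 0.521, 0.812], [-0.93, 0.089, -0.357], [-0.258, -0.849, 0.461]]
contact_force: [-0.9, 0.7, -0.5]
gripper_width: 0.998
```

```bash
python3 - <<'E'
from h import *
import cv2
np.set_printoptions(precision=3,suppress=True)
s=robot.read_state();print(s['clock'],s['tcp_pos'],s['joint_pos'],s['contact_force'])
print(delta(knob+np.array([1.6,-.7,.9])-15*a,-.5))
cv2.imwrite("pics/w2.png",imaging.read_camera("wrist")[:,:,::-1])
E
```

```text
2.05 [ 466.082 -195.626  200.581] [ 50.854  -6.798 -15.417 122.1   -34.054  45.865  35.724] [-0.917  0.734 -0.544]
(array([ 1.255,  5.452, -0.202]), array([-0.006, -0.003,  0.007]))
```

View pics/w2.png

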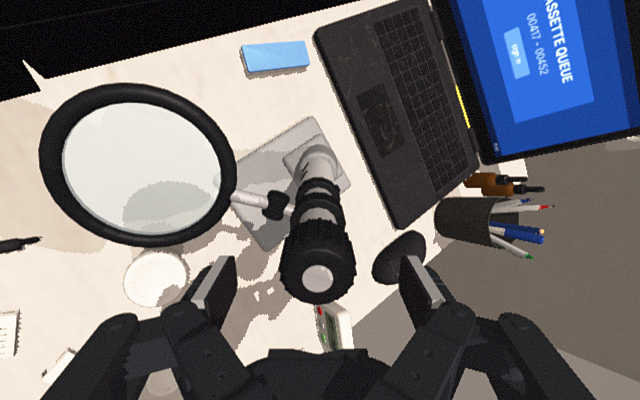

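Emit:
step_arm([
  [1,3,0,0,0,0,1],
  [1,5,0,0,0,0,1],
  [1,5,0,0,0,0,0.8],
  [1,5,0,0,0,0,0.3],
  [1,5,0,0,0,0,0],
  [1,5,0,0,0,0,0],
  [1,5,0,0,0,0,0],
  [1,5,0,0,0,0,0],
  [1,5,0,0,0,0,0],
  [1,5,0,0,0,0,0],
])

```text
clock: 3.1
tcp_pos: [467.2, -191.2, 201.8]
orientation: [[-0.262, 0.522, 0.811], [-0.93, 0.088, -0.357], [-0.257, -0.848, 0.463]]
contact_force: [3.3, -1.3, 1.0]
gripper_width: 0.408
```

Emit:
step_arm([
  [-1,-0.2,1.7,0,0,0,0],
  [-2,-0.3,3.4,0,0,0,0],
  [-3.1,-0.5,5.1,0,0,0,0],
  [-3.7,-0.6,5.9,0,0,0,0],
  [-3.7,-0.6,5.9,0,0,0,0],
])

```text
clock: 3.6
tcp_pos: [463.6, -191.8, 207.7]
orientation: [[-0.262, 0.522, 0.811], [-0.93, 0.087, -0.357], [-0.257, -0.848, 0.463]]
contact_force: [4.8, -2.1, -0.1]
gripper_width: 0.4
```

```bash
python3 - <<'E'
from h import *
import cv2
S=imaging.calibration("scene")
im=cv2.imread("pics/scene0.png")[195:255,265:335]
o=cv2.resize(im,None,fx=10,fy=10,interpolation=cv2.INTER_CUBIC)
cv2.imwrite("pics/hole.png",o)
k=knob+np.array([.8,-.4,.4])
for L in(-130,-110,-90): print(L,[round(float(v),1) for v in (np.array(proj(S,k+L*a))-[265,195])*10])
E
```

```text
-130 [388.7, 207.0]
-110 [439.6, 158.4]
-90 [492.2, 108.2]
```

View pics/hole.png

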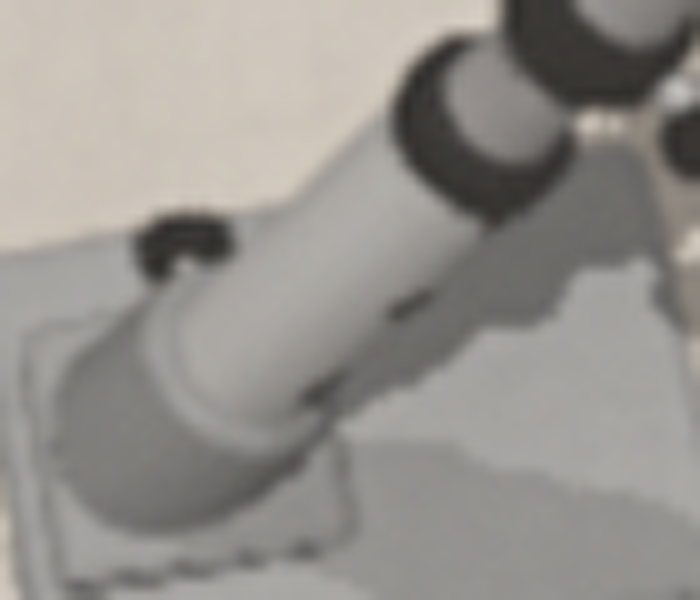

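The crop shows two holes, at (408,305) and (320,390), near the tube's front-left limb, with the upper hole under the collar. They sit rather far round to the left, so I'll try the positive side of twist 0 first.

Emit:
step_arm([
  [0,0,0,-0.05,-0.008,0.081,0],
  [0,0,0,-0.1,-0.017,0.162,0],
  [0,0,0,-0.15,-0.025,0.243,0],
  [0,0,0,-0.2,-0.034,0.325,0],
  [0,0,0,-0.25,-0.042,0.406,0],
  [0,0,0,-0.3,-0.051,0.487,0],
  [0,0,0,-0.345,-0.058,0.56,0],
  [0,0,0,-0.384,-0.065,0.623,0],
  [0,0,0,-0.384,-0.065,0.623,0],
])

```text
clock: 4.5
tcp_pos: [465.0, -191.9, 209.0]
orientation: [[0.351, 0.525, 0.775], [-0.928, 0.086, 0.362], [0.123, -0.847, 0.518]]
contact_force: [10.1, -2.0, 0.2]
gripper_width: 0.407
```

```bash
cat >> h.py <<'E'
def stat(tag=""):
    s=robot.read_state();R=s['orientation'];l=np.cross(f,a)*-1
    phi=np.arctan2(R[:,2]@np.cross(a,-f),R[:,2]@-f)
    F=s['contact_force'];M=s['wrist_torque']
    print(tag,"t",round(s['clock'],2),"h",round(float(s['tcp_pos']@a),2),"phi",round(float(phi),3),"tilt",np.round(np.cross(-R[:,1],a),3),"F.a",round(float(F@a),1),"F",np.round(F,1),"M.a",round(float(M@a),2),"M",np.round(M,2),"j",np.round(s['joint_pos'],0),"w",round(s['gripper_width'],3))
E
python3 - <<'E'
from h import *
import cv2
stat()
cv2.imwrite("pics/w3.png",imaging.read_camera("wrist")[:,:,::-1])
cv2.imwrite("pics/s3.png",imaging.read_camera("scene")[:,:,::-1])
s=cv2.resize(cv2.imread("pics/s3.png")[150:270,250:410],None,fx=3,fy=3)
w=cv2.resize(cv2.imread("pics/w3.png"),None,fx=.5,fy=.5)
o=np.zeros((360,800,3),np.uint8);o[:,:480]=s;o[:200,480:]=w;cv2.imwrite("pics/c3.png",o)
E
```

```text
t 4.5 h -48.76 phi 0.23 tilt [0.002 0.003 0.001] F.a -5.0 F [10.1 -2.   0.2] M.a 0.18 M [-0.38 -1.46 -0.17] j [ 47.  -8. -12. 122. -33.  46.  77.] w 0.407
```

View pics/c3.png

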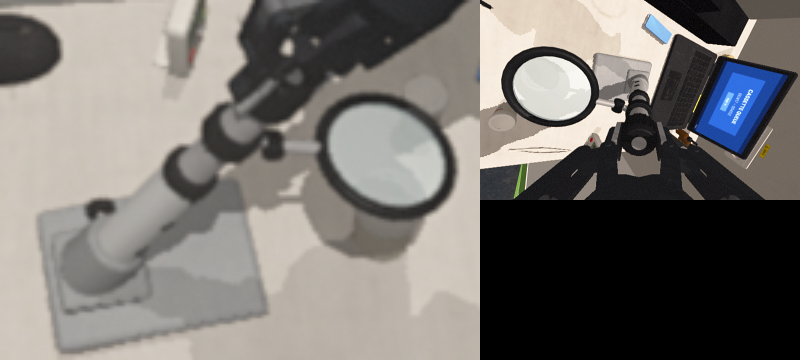

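The lens has swung with the hand and there is no slip. Now I draw up in short steps and watch the force.

Emit:
step_arm([
  [-0.5,-0.1,0.85,0,0,0,0],
  [-1,-0.2,1.7,0,0,0,0],
  [-1.6,-0.3,2.5,0,0,0,0],
  [-2.1,-0.4,3.4,0,0,0,0],
  [-2.6,-0.4,4.2,0,0,0,0],
])

```text
clock: 5.1
tcp_pos: [462.4, -192.3, 213.1]
orientation: [[0.349, 0.525, 0.776], [-0.929, 0.086, 0.359], [0.122, -0.847, 0.518]]
contact_force: [11.7, -2.6, 0.5]
gripper_width: 0.406
```

```bash
python3 -c "
from h import *
stat()"
```

```text
t 5.1 h -43.85 phi 0.227 tilt [0.002 0.003 0.001] F.a -5.5 F [11.7 -2.6  0.5] M.a 0.09 M [-0.47 -1.6  -0.35] j [ 47.  -9. -12. 122. -33.  47.  76.] w 0.406
```

Emit:
step_arm([
  [-0.5,-0.1,0.85,0,0,0,0],
  [-1,-0.2,1.7,0,0,0,0],
  [-1.6,-0.3,2.5,0,0,0,0],
  [-2.1,-0.4,3.4,0,0,0,0],
  [-2.6,-0.4,4.2,0,0,0,0],
])

```text
clock: 5.6
tcp_pos: [459.8, -192.8, 217.4]
orientation: [[0.349, 0.525, 0.776], [-0.929, 0.086, 0.36], [0.122, -0.847, 0.518]]
contact_force: [11.3, -2.3, -0.3]
gripper_width: 0.405
```

```bash
python3 -c "
from h import *
stat()"
```

```text
t 5.6 h -38.85 phi 0.227 tilt [0.002 0.003 0.002] F.a -6.0 F [11.3 -2.3 -0.3] M.a 0.06 M [-0.52 -1.62 -0.42] j [ 47.  -9. -12. 122. -33.  48.  76.] w 0.405
```

Emit:
step_arm([
  [-0.5,-0.1,0.85,0,0,0,0],
  [-1,-0.2,1.7,0,0,0,0],
  [-1.6,-0.3,2.5,0,0,0,0],
  [-2.1,-0.4,3.4,0,0,0,0],
  [-2.6,-0.4,4.2,0,0,0,0],
])

```text
clock: 6.1
tcp_pos: [457.2, -193.3, 221.6]
orientation: [[0.349, 0.525, 0.776], [-0.929, 0.086, 0.359], [0.122, -0.846, 0.518]]
contact_force: [11.8, -2.9, -1.8]
gripper_width: 0.405
```

```bash
python3 -c "
from h import *
stat()"
```

```text
t 6.1 h -33.83 phi 0.227 tilt [0.002 0.003 0.002] F.a -7.5 F [11.8 -2.9 -1.8] M.a 0.09 M [-0.59 -1.55 -0.42] j [ 48. -10. -12. 122. -33.  48.  76.] w 0.405
```

Emit:
step_arm([
  [-0.5,-0.1,0.85,0,0,0,0],
  [-1,-0.2,1.7,0,0,0,0],
  [-1.6,-0.3,2.5,0,0,0,0],
  [-2.1,-0.4,3.4,0,0,0,0],
  [-2.6,-0.4,4.2,0,0,0,0],
])

```text
clock: 6.6
tcp_pos: [454.9, -193.6, 225.2]
orientation: [[0.349, 0.525, 0.776], [-0.929, 0.086, 0.359], [0.122, -0.847, 0.518]]
contact_force: [26.0, -6.7, -14.5]
gripper_width: 0.407
```

```bash
python3 -c "
from h import *
stat()"
```

```text
t 6.6 h -29.56 phi 0.227 tilt [0.002 0.003 0.002] F.a -25.3 F [ 26.   -6.7 -14.5] M.a 0.06 M [-1.39 -2.65 -1.06] j [ 48. -10. -11. 122. -33.  49.  76.] w 0.407
```

The axial force jumped to −25 N after 26.5 mm of draw, which is consistent with the middle hole. I'll ease off and test that it resists turning and pushing down too.

Emit:
step_arm([
  [0.8,0.1,-1.2,0,0,0,0],
  [0.8,0.1,-1.2,-0.06,-0.01,0.1,0],
  [0.8,0.1,-1.2,-0.105,-0.018,0.17,0],
  [0.8,0.1,-1.2,-0.13,-0.022,0.21,0],
  [0.8,0.1,-1.2,-0.13,-0.022,0.21,0],
])

```text
clock: 7.1
tcp_pos: [455.8, -193.3, 224.9]
orientation: [[0.529, 0.526, 0.665], [-0.811, 0.085, 0.578], [0.247, -0.846, 0.472]]
contact_force: [13.9, -1.9, -1.4]
gripper_width: 0.403
```

```bash
python3 -c "
from h import *
stat()"
```

```text
t 7.1 h -30.39 phi 0.477 tilt [0.002 0.004 0.002] F.a -8.3 F [13.9 -1.9 -1.4] M.a 0.09 M [-0.31 -2.07 -0.3 ] j [ 46. -10. -10. 122. -33.  49.  90.] w 0.403
```

Emit:
step_arm([
  [0,0,0,0.065,0.011,-0.105,0],
  [0,0,0,0.13,0.022,-0.21,0],
  [1.2,0.2,-2,0.13,0.022,-0.21,0],
  [1.9,0.3,-3,0.13,0.022,-0.21,0],
])

```text
clock: 7.5
tcp_pos: [457.0, -193.3, 221.9]
orientation: [[0.348, 0.525, 0.776], [-0.929, 0.086, 0.359], [0.122, -0.847, 0.518]]
contact_force: [4.4, -0.1, 6.3]
gripper_width: 0.401
```

```bash
python3 -c "
from h import *
stat()"
```

```text
t 7.5 h -33.55 phi 0.226 tilt [0.002 0.003 0.002] F.a 3.1 F [ 4.4 -0.1  6.3] M.a -0.04 M [ 0.09 -0.92 -0.09] j [ 48. -10. -12. 122. -33.  49.  76.] w 0.401
```

Everything so far could still be within the button's play of about ±2 mm. I'll press a bit further down and take a look.

Emit:
step_arm([
  [0.5,0.1,-0.85,0,0,0,0],
  [1,0.2,-1.7,0,0,0,0],
  [1.3,0.2,-2.1,0,0,0,0],
  [1.3,0.2,-2.1,0,0,0,0],
])

```text
clock: 7.9
tcp_pos: [458.0, -193.2, 220.4]
orientation: [[0.349, 0.525, 0.776], [-0.929, 0.086, 0.359], [0.122, -0.846, 0.518]]
contact_force: [-2.8, 0.5, 12.1]
gripper_width: 0.403
```

```bash
python3 - <<'E'
from h import *
import cv2
stat()
cv2.imwrite("pics/s4.png",imaging.read_camera("scene")[:,:,::-1])
s=cv2.resize(cv2.imread("pics/s4.png")[185:260,265:345],None,fx=7,fy=7,interpolation=cv2.INTER_CUBIC)
cv2.imwrite("pics/c4.png",s)
E
```

```text
t 7.9 h -35.39 phi 0.227 tilt [0.002 0.003 0.002] F.a 11.6 F [-2.8  0.5 12.1] M.a -0.05 M [ 0.42 -0.4   0.16] j [ 48.  -9. -12. 122. -33.  48.  76.] w 0.403
```

View pics/c4.png

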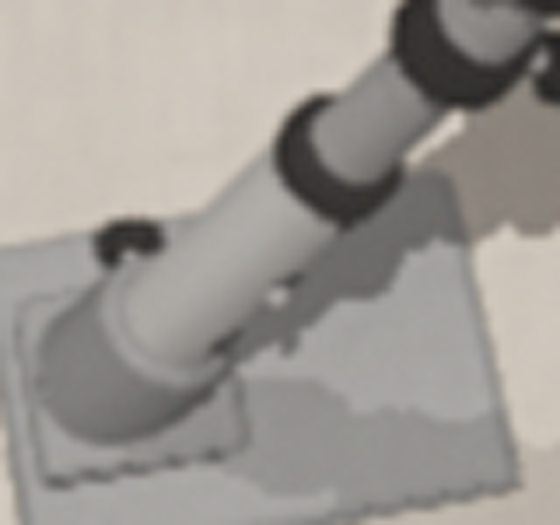

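The button shows bright and proud in the middle hole at crop (278,293). The lower hole is empty at (225,345), and the upper one lies under the collar at the tube end. I'll relieve the load, release and retreat along the tube.

Emit:
step_arm([
  [-0.6,-0.1,1,0,0,0,0],
  [-0.9,-0.1,1.5,0,0,0,0],
  [-0.9,-0.1,1.5,0,0,0,0.5],
  [-0.9,-0.1,1.5,0,0,0,1],
  [-0.9,-0.1,1.5,0,0,0,1],
  [-0.9,-0.1,1.5,0,0,0,1],
  [-0.9,-0.1,1.5,0,0,0,1],
  [-0.9,-0.1,1.5,0,0,0,1],
])

```text
clock: 8.75
tcp_pos: [455.8, -192.6, 219.3]
orientation: [[0.349, 0.522, 0.778], [-0.929, 0.088, 0.359], [0.119, -0.848, 0.516]]
contact_force: [-0.3, -0.3, -0.4]
gripper_width: 1.004
```

Emit:
step_arm([
  [-3,-0.4,4,0,0,0,1],
  [-6,-1,9,0,0,0,1],
  [-11,-2,18,0,0,0,1],
  [-16,-3,27,0,0,0,1],
  [-21,-3.6,35,0,0,0,1],
  [-26,-4.4,43,0,0,0,1],
  [-29,-5,50,0,0,0,1],
  [-29,-5,58,0,0,0,1],
  [-29,-5,65,0,0,0,1],
  [-29,-5,65,0,0,0,1],
])

```text
clock: 9.75
tcp_pos: [428.9, -199.7, 285.1]
orientation: [[0.35, 0.522, 0.778], [-0.929, 0.088, 0.359], [0.119, -0.848, 0.516]]
contact_force: [-0.2, -0.7, -0.0]
gripper_width: 0.996
```

```bash
python3 - <<'E'
from h import *
import cv2
stat()
for n in("scene","wrist","top"): cv2.imwrite(f"pics/{n}5.png",imaging.read_camera(n)[:,:,::-1])
s=cv2.resize(cv2.imread("pics/scene5.png")[155:255,265:405],None,fx=3,fy=3,interpolation=cv2.INTER_CUBIC)
t=cv2.resize(cv2.imread("pics/top5.png")[130:290,230:350],None,fx=3,fy=3,interpolation=cv2.INTER_CUBIC)
w=cv2.resize(cv2.imread("pics/wrist5.png"),None,fx=.5,fy=.5)
o=np.zeros((520,780,3),np.uint8);o[:300,:420]=s;o[:480,420:]=t;o[310:510,:320]=w;cv2.imwrite("pics/c5.png",o)
E
```

```text
t 9.75 h 35.35 phi 0.226 tilt [ 0. -0.  0.] F.a 0.1 F [-0.2 -0.7 -0. ] M.a -0.04 M [-0.05  0.56 -0.02] j [ 53. -15. -12. 117. -32.  59.  76.] w 0.996
```

View pics/c5.png

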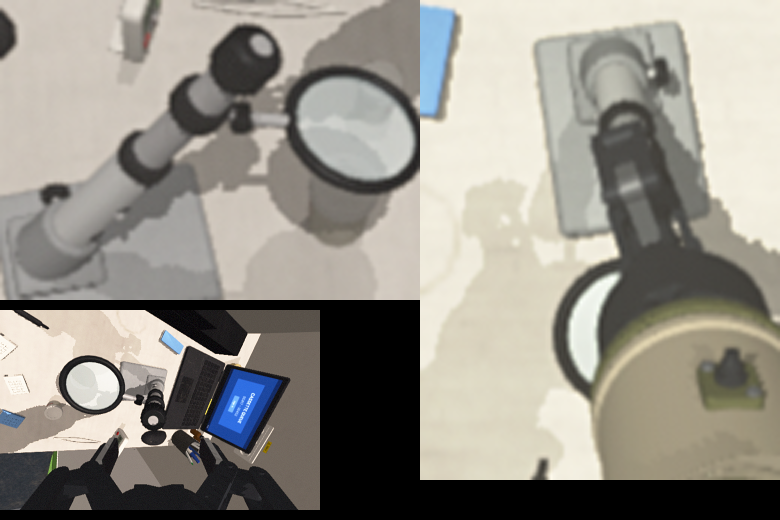

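```bash
python3 -c "
from station import robot
print(robot.hand_in(), robot.read_state()['clock'])"
```

```text
the job is handed in; nothing more can be done
the job is handed in; nothing more can be done
```

The magnifier is locked with its button in the middle hole of the outer tube, and I handed the job in at about 10 s on the robot's clock. I gripped the knob along the tube's lean, drew it up 7 mm to get past the lower hole, and turned it about 0.73 rad. I then drew it up until it stopped, about 26.5 mm above where it began.

- **Lock, by force:** the load along the tube jumped from about 7 N to 25 N when drawing up. When I pressed back down it rose to 12 N about 6 mm below that point; this was force against the hand, so it includes some give in the grip.
- **Lock, by turning:** I turned it a further 0.25 rad and it did not resist clearly. That lies within the button's play, so this check neither confirmed nor ruled out the lock.
- **Lock, by sight:** a close crop of the scene view shows the bright button standing out of the middle hole. The lower hole is empty, and the upper one, which I could not see directly, lies under the collar.
- **At the end:** the gripper was open and clear of everything, with the wrist force near 0. The lens is round over the pot. I never touched the pot and it looked undisturbed, though I did not measure its position again.

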